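# Shut the draft shield and tare the analytical balance

### The job

An empty beaker stands on the pan of the analytical balance. Gently push both glass side doors of its draft shield fully shut by their blue grips, and only when both are shut press the wide blue tare bar in front of the display with the fingertips and let it go. Push and press only: grip and lift nothing, and leave the beaker on the pan and the things round the balance as they are.

Things in the scene. Friction and masses are not known exactly. Their poses are not given: they have to be found in the camera images.
- balance: White analytical balance, fixed on the worktop. Origin: centre of its underside; x points from its front (display, keys) to its back, y to its left, z up. Housing 360 (x) by 210 (y) mm, 58 mm high; the sloping display at x -118 to -62 mm is up to 76 mm high; behind the draft shield a tower reaches x = 175, z = 235 mm.
- left_door (a joint): Left glass side door (on the balance's +y side), in m: 0 = fully shut against its stop at the front; it grows as the door slides towards the back (the balance's +x), at most 0.10. Starts 0.03 to 0.075 open. Slides freely with 1.5 N of friction and stays where it is left.
- right_door (a joint): The same for the right side door (on the balance's -y side).
- left_door_grip (a point): Centre of the left door's blue upright grip, which moves with the door: a fin 10 mm thick (balance x), standing out from the door at balance y 103 to 132 mm, z 165 to 223 mm. Door shut: at x -35, y 117.5, z 194 mm in the balance's frame. Above z = 100 mm the space beside and behind it is free. To shut the door, push its rear face towards the balance's front.
- right_door_grip (a point): The same for the right door: with the door shut at x = -35, y = -117.5, z = 194 mm in the balance's frame.
- tare_key (a joint): Travel of the tare bar in m: 0 = up, 0.004 = fully down. A spring lifts it; it moves from 1 N and is fully down at 4 N.
- tare_key_top (a point): Centre of the top face of the wide blue tare bar in front of the display, 24 (x) by 58 (y) mm, standing 8 mm above the housing: x -142, y 0, z 66 mm in the balance's frame; point axes as the balance's. Pressed straight down. The small grey keys either side of it do not move.
- shield_top (a point): Centre of the top of the glass draft shield: x 22, y 0, z 219 mm in the balance's frame. The shield reaches from x -57 to 101 mm and y -104 to 104 mm; a low fixed grip on its fixed top pane reaches z = 225 mm. Inside it, right below, is the round steel pan, 90 mm across, top at z = 73 mm.
- beaker: Empty clear glass beaker, 55 mm across, 70 mm tall, loose on the pan. Origin: centre of its underside; z up.
- amber_vial: Amber glass vial with a white cap, 27 mm across, 98 mm tall, standing loose on the worktop to the left of the balance's front. Origin: centre of its underside; z up.
- tweezers: Steel tweezers, 118 mm long (own y), 18 mm wide, 8 mm high, lying loose on the worktop to the right of the balance. Origin: centre of the underside.
- septa_tin: Round white tin with a blue disc on its lid, 64 mm across, 30 mm high, loose on the worktop to the left of the balance. Origin: centre of its underside.
Things that resemble listed ones, but are neither listed nor needed, are in the scene too. What is shaped like the amber_vial but brown, purple or turquoise is not meant.

How it is judged:
By the outcome, as a careful person would: the job done as asked, in the order asked, and still so for the second after the job is handed in, with the robot touching nothing.
It also fails if it takes over 48 s, if anything falls off the work surface, if the arm or the gripper's body presses on something with over 40 N, if the wrist force passes 120 N, or if a joint passes its speed limit or range.

### The arm

A 7-joint arm with a two-finger parallel gripper is mounted at the origin on a cart in front of the work surface, level with it; the furniture and walls round the work are solid. World frame = base frame: x ahead of the robot, y to its left, z up, the work surface at z = 0. Lengths are in m, angles in rad, forces in N, time in s.
With the tool pointing down it reaches from about 0.35 to 0.9 m from the base axis. Payload 8.1 kg.
Tool frame: the origin (TCP) lies between the finger pads; the fingertips stand ahead of it and the grasp point (between the pads) is the TCP (arm.nose_length is the z of the fingertips in the tool frame, in m); z points along the fingers, y is the line along which they close (so a half turn about z gives the same grasp; the last joint's range is limited). The gripper opens to 92 mm and grips with 3 to 60 N. Pads are 19 mm wide; open, the fingers measure 130 mm over their backs; the gripper's body (75 mm by 190 mm) begins 47 mm behind the grasp point.
Start: joints at [1.13, 0.434, 0.025, 1.573, -0.012, 1.134, -0.075], TCP at [0.207, -0.59, 0.246] pointing down, gripper open.
Joint ranges: [-2.62, 2.62], [-0.44, 2.09], [-1.27, 1.32], [0.08, 2.57], [-1.32, 4.46], [0.12, 2], [-2.74, 2.74]. Speed limits (rad/s): [2.22, 2.22, 3.01, 3.01, 3.14, 3.14, 3.14].

### API

Orientations are given as a rotation vector (axis times angle).
In Python, from cell import sensors, optics, arm gives the robot as it stands.
- The arm moves only by the tool arm_command, never from a script. Its argument "deltas" is one flat list of numbers, 7 for each row, row after row: the turn, a rotation vector about the world's x, y, z as a fraction of full scale, then the shift along the world's x, y, z as a fraction of full scale, then the finger opening in mm, from 0 to 91.8. In form: [wx, wy, wz, dx, dy, dz, fingers, wx, wy, wz, dx, dy, dz, fingers, ...]. A call has 1 to 20 rows; each row is the pose to reach, as a shift and turn from the pose commanded when the call began; what a row does not reach only later rows make up. Full scale, the value 1, is 1 m for a shift and 90 degrees for a turn. A row lasts 1/10 s, in which the tool goes at most 50 mm and 8.59 degrees, less where a joint would pass 70% of its speed; a pose out of reach is approached as far as the arm can. A call with a number of a shift or a turn outside -1 to 1 is refused whole. A call with a gripper value outside its range is refused whole. The fingers move at their own pace and stop on an object; "force" is the grip in N (left out, the last holds). Time passes only in rows, so rows that repeat a pose let the fingers close. It gives the time, the measured TCP pose, the force, the opening and the grip force at its end, in the units of the state.
- sensors.observe(): the state, without advancing time (a new reading comes with each control period).
- optics.get_image(name): name is "scene" or "top" or "wrist"; returns the picture (480x640x3 uint8, blue, green, red); there is no depth.
- optics.calibration(name): a dict with "camera_matrix" (3x3 intrinsics, pixels), "D" ([k1, k2, p1, p2, k3] as OpenCV has them; the pictures are not rectified), "rvec" (rotation vector, rad) and "tvec" (3), from world to camera coordinates, as OpenCV has them. Camera axes: x right, y down, z forward; pixel columns grow to the right and rows downward; lengths in m; the calibration is good to about 2 mm. A picture is of the moment at which its call begins: read the wrist's pose just before it. calibration takes no time and is no camera call; for the wrist camera it gives the pose at the moment of the call.
- arm.sign_off(): hands the job in; it is judged then, once.
The state is a dict: "clock": time; "joints": joint angles; "dq": joint speeds; "joint_efforts": joint torques, N m; "position": TCP position; "ee_rot": TCP orientation; "force": force on the tool from outside, world axes, zero at the start; "ft_torque": the same for the moment, N m; "width": opening from 0.0 (shut) to 1.0 (fully open); "gripper_force": force on a finger pad.
Only numpy, scipy, OpenCV 4.12 (cv2) and the standard library are available. Lean on these libraries where they do the work, as an engineer would, in place of code of your own. Each camera call takes 0.05 s, during which the arm holds its last target. There are 200 camera calls.

## Working session

There is one attempt and no reset: what is moved stays moved. The work goes in short steps, Python scripts to look and compute and a tool call to move; the robot and the scene stay as the last step left them, time stands still between calls to the robot, and variables do not carry over. Pictures are saved under pics/ and viewed, at most 10 in all, crops included, and the job is handed in when it is done.

Besides the shell and the picture viewer there is one more tool, called after "Request:" as name(argument=value, ...), one argument or row to a line, values as JSON. arm_command: Moves the arm, as the interface text tells. Its arguments: {"type":"object","properties":{"deltas":{"type":"array","items":{"type":"number"}},"force":{"type":"number"}},"required":["deltas"]}

```bash
mkdir -p pics; python3 - <<'E'
from cell import sensors, optics, arm
import cv2
for n in("scene","top"):
    cv2.imwrite(f"pics/{n}0.png",optics.get_image(n)); c=optics.calibration(n); print(n,c)
s=sensors.observe();print(s,arm.nose_length)
E
```

```text
scene {'camera_matrix': array([[473.08366126,   0.        , 321.25681364],
       [  0.        , 473.08366126, 236.21044912],
       [  0.        ,   0.        ,   1.        ]]), 'D': array([-0.12017578,  0.        ,  0.        ,  0.        ,  0.        ]), 'rvec': array([ 1.25748992, -2.3827289 ,  0.83299029]), 'tvec': array([0.3571059 , 0.45585649, 0.80303801])}
top {'camera_matrix': array([[520.39736197,   0.        , 314.93114342],
       [  0.        , 520.39736197, 246.10662166],
       [  0.        ,   0.        ,   1.        ]]), 'D': array([0.00288037, 0.        , 0.        , 0.        , 0.        ]), 'rvec': array([ 1.81291183, -2.09702055,  0.51715054]), 'tvec': array([0.12952948, 0.53683232, 0.72666122])}
{'clock': 0.1, 'joints': array([ 1.13037192,  0.43513224,  0.02497242,  1.57399689, -0.01160915,
        1.1339793 , -0.07506831]), 'dq': array([ 0.00022689, -0.00280448,  0.00031498,  0.00099337,  0.00097619,
        0.00032382,  0.00086991]), 'joint_efforts': array([ 3.64868545e-03, -6.69123602e+01,  9.88340713e-01, -3.15147901e+01,
       -6.05049846e-02,  3.73607164e-02,  7.75411104e-05]), 'position': array([ 0.20696396, -0.58929183,  0.24504006]), 'ee_rot': array([-3.09558491e+00, -5.27847912e-01,  5.40291792e-04]), 'force': array([-0.0886397 ,  0.43110867,  0.31152956]), 'ft_torque': array([-0.00420368, -0.03537778,  0.00802758]), 'gripper_force': 0.0, 'width': 1.0006464971834734} 0.019
```

View pics/scene0.png

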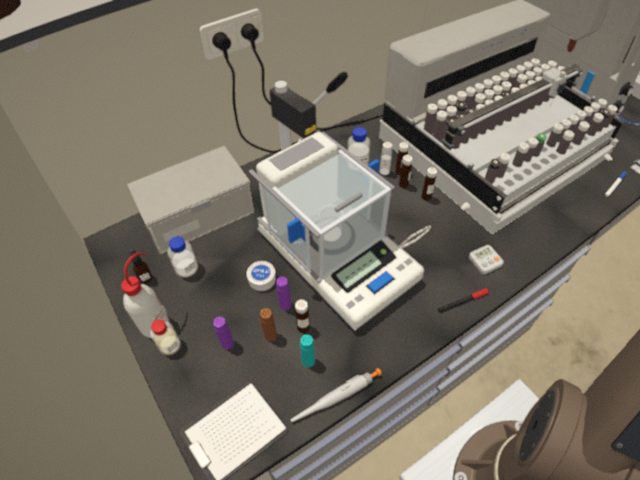

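View pics/top0.png

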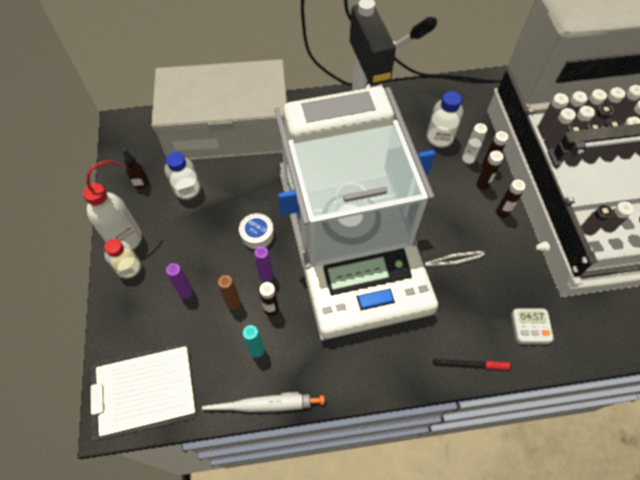

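The scene view shows the balance facing the robot, with the tare bar near (381,282) and the left grip near (296,230). In the top view the tare bar is near (376,299), the left grip near (288,202) and the right grip near (427,162). I'll enlarge both to read positions.

```bash
python3 - <<'E'
import cv2
a=cv2.imread("pics/top0.png")[80:350,260:450]; b=cv2.imread("pics/scene0.png")[130:330,250:440]
cv2.imwrite("pics/topc.png",cv2.resize(a[:150],None,fx=4,fy=4,interpolation=cv2.INTER_CUBIC))
cv2.imwrite("pics/topd.png",cv2.resize(a[120:],None,fx=4,fy=4,interpolation=cv2.INTER_CUBIC))
E
```

```text
(no output)
```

View pics/topc.png

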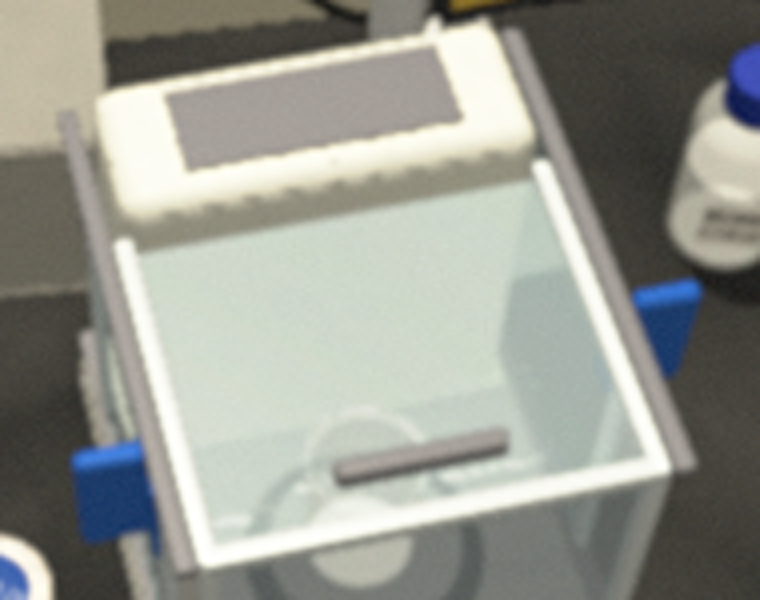

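View pics/topd.png

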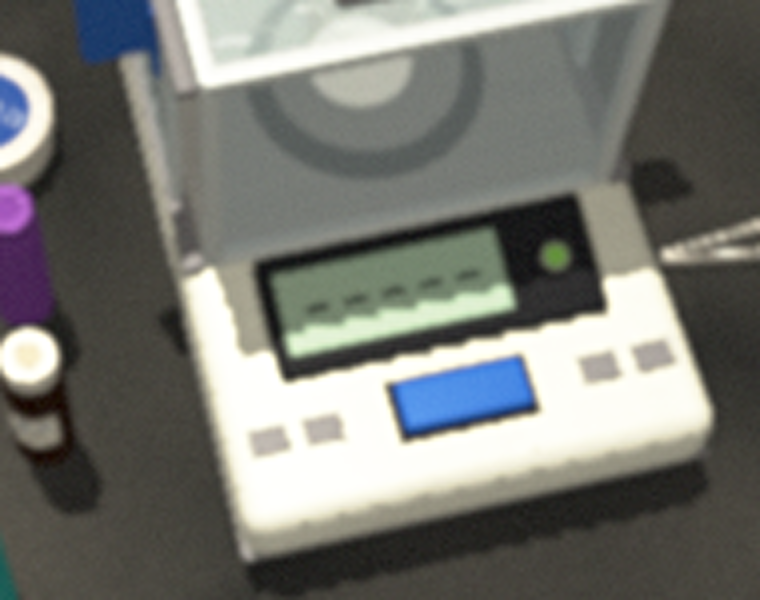

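The enlarged crops give clear corners for the tare bar, the shield's front top edge and the grips' outer top ends: left at crop (76,460), right at (700,286). Next I'll fit the pose.

```bash
cat > h.py <<'E'
import numpy as np, cv2
from cell import sensors, optics, arm
def proj(n,P):
    c=optics.calibration(n); return cv2.projectPoints(np.array(P,float).reshape(-1,3),c["rvec"],c["tvec"],c["camera_matrix"],c["D"])[0].reshape(-1,2)
def toworld(p,P):
    P=np.array(P,float).reshape(-1,3); c,s=np.cos(p[2]),np.sin(p[2])
    return P@np.array([[c,s,0],[-s,c,0],[0,0,1]])+[p[0],p[1],0]
E
python3 - <<'E'
from h import *
from scipy.optimize import least_squares
C=lambda x,y:(260+x/4,80+y/4); D=lambda x,y:(260+x/4,200+y/4)
def model(p):
    return toworld(p,[[-.13,.029,.066],[-.13,-.029,.066],[-.154,-.029,.066],[-.154,.029,.066],[-.057,.104,.219],[-.057,-.104,.219],[-.035+p[3],.132,.223],[-.035+p[4],-.132,.223]])
T=np.array([D(391,385),D(522,358),D(535,403),D(403,430),C(178,572),C(694,463),C(76,460),C(700,286)])
f=lambda p:(proj("top",model(p))-T).ravel()
r=least_squares(f,[.6,-.1,0,.05,.05]);print(r.x.round(4),f(r.x).reshape(-1,2).round(1).tolist())
b=r.x;np.save("b.npy",b)
w=toworld(b,[[-.142,0,.066],[-.035+b[3],.1175,.194],[-.035+b[4],-.1175,.194],[-.035,.1175,.194],[-.035,-.1175,.194],[.175,.1,.235],[.175,-.1,.235]])
print(w.round(4).tolist()); print(proj("scene",w).round(1).tolist())
import cv2
im=optics.get_image("scene");tt=optics.get_image("top")
for P in proj("scene",model(b)): cv2.circle(im,tuple(int(v) for v in P.round()),1,(0,0,255),-1)
cv2.imwrite("pics/sc1.png",cv2.resize(im[130:330,250:450],None,fx=3,fy=3,interpolation=cv2.INTER_CUBIC))
E
```

```text
[ 0.6123 -0.0308  0.0852  0.0332  0.0577] [[-0.1, -0.8], [-0.4, -1.2], [0.4, 0.2], [0.6, 0.7], [-1.0, 0.1], [1.4, 0.6], [-1.1, 0.3], [0.4, -0.2]]
[[0.4708, -0.0428, 0.066], [0.6005, 0.0862, 0.194], [0.6449, -0.1459, 0.194], [0.5674, 0.0833, 0.194], [0.5874, -0.1508, 0.194], [0.7781, 0.0838, 0.235], [0.7951, -0.1155, 0.235]]
[[380.7, 279.9], [294.4, 229.9], [372.9, 171.1], [304.6, 240.0], [391.2, 185.4], [249.9, 164.1], [323.0, 126.1]]
```

View pics/sc1.png

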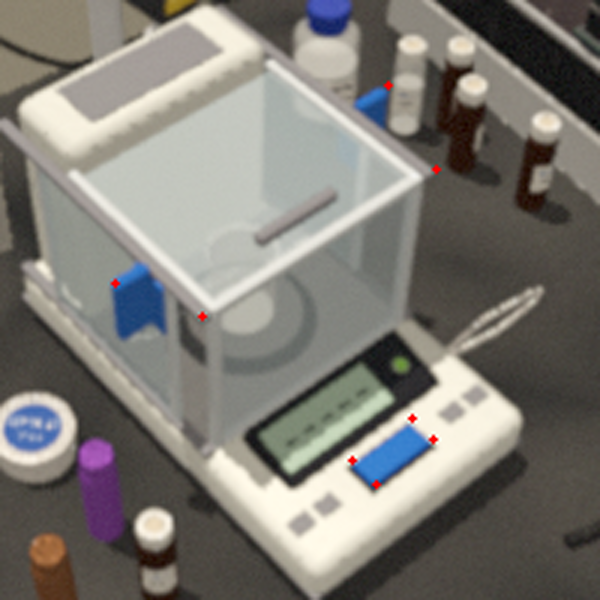

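The fit's residuals are about 1 px, and the scene view agrees to within 2–3 mm. Yaw is 0.085 rad, with the left door about 33 mm open and the right about 58 mm. I'll push with closed fingers, first moving high to a point behind the right grip.

Request:
arm_command(
  deltas=[0,0,-0.02,0,0,0.03,0,0,0,-0.04,0.02,0.02,0.075,0,0,0,-0.06,0.05,0.05,0.08,0,0,0,-0.08,0.08,0.08,0.08,0,0,0,-0.1,0.11,0.11,0.08,0,0,0,-0.12,0.14,0.14,0.08,0,0,0,-0.14,0.17,0.17,0.08,0,0,0,-0.16,0.2,0.2,0.08,0,0,0,-0.16,0.23,0.23,0.08,0,0,0,-0.16,0.26,0.26,0.08,0,0,0,-0.16,0.29,0.28,0.08,0,0,0,-0.16,0.32,0.3,0.08,0,0,0,-0.16,0.35,0.32,0.08,0,0,0,-0.16,0.38,0.35,0.08,0,0,0,-0.16,0.41,0.38,0.08,0,0,0,-0.16,0.44,0.405,0.08,0,0,0,-0.16,0.46,0.42,0.08,0,0,0,-0.16,0.474,0.434,0.08,0,0,0,-0.16,0.474,0.434,0.08,0,0,0,-0.16,0.474,0.434,0.08,0],
  force=5,
)

```text
clock: 2.2
position: [0.6809, -0.1557, 0.3252]
ee_rot: [3.138, 0.137, -0.002]
force: [-0.7, -0.2, -0.3]
width: 0.009
gripper_force: 0.0
```

Request:
arm_command(
  deltas=[0,0,0,0,0,-0.02,0,0,0,0,0,0,-0.05,0,0,0,0,0,0,-0.08,0,0,0,0,0,0,-0.1,0,0,0,0,0,0,-0.112,0,0,0,0,0,0,-0.12,0,0,0,0,0,0,-0.12,0],
)

```text
clock: 2.9
position: [0.6806, -0.1563, 0.2053]
ee_rot: [3.139, 0.134, -0.001]
force: [-0.3, 0.8, -0.2]
width: 0.008
gripper_force: 0.0
```

```bash
python3 - <<'E'
from h import *
a=optics.get_image("top")[80:280,260:460]; b=optics.get_image("scene")[80:280,250:450]
cv2.imwrite("pics/v2.png",cv2.resize(np.hstack([a,b]),None,fx=2,fy=2,interpolation=cv2.INTER_CUBIC))
s=sensors.observe();print(s["position"],s["force"])
E
```

```text
[ 0.68152827 -0.156038    0.20682524] [-0.29730823  0.29234021  0.34338631]
```

View pics/v2.png

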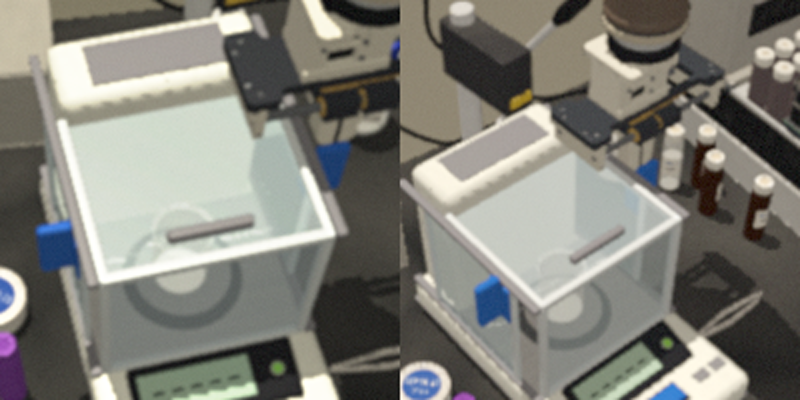

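The picture shows the hand behind and above the right grip (left panel, about (330,165)), touching nothing. I'll push the right door forward and monitor the force.

Request:
arm_command(
  deltas=[0,0,0,-0.006,0,0.006,0,0,0,0,-0.012,-0.001,0.006,0,0,0,0,-0.016,-0.001,0.006,0,0,0,0,-0.02,-0.002,0.006,0,0,0,0,-0.024,-0.002,0.006,0,0,0,0,-0.028,-0.002,0.006,0,0,0,0,-0.032,-0.003,0.006,0,0,0,0,-0.036,-0.003,0.006,0,0,0,0,-0.04,-0.003,0.006,0,0,0,0,-0.044,-0.004,0.006,0,0,0,0,-0.048,-0.004,0.006,0,0,0,0,-0.052,-0.004,0.006,0,0,0,0,-0.056,-0.005,0.006,0,0,0,0,-0.06,-0.005,0.006,0,0,0,0,-0.063,-0.005,0.006,0,0,0,0,-0.066,-0.006,0.006,0,0,0,0,-0.068,-0.006,0.006,0,0,0,0,-0.07,-0.006,0.006,0],
)

```text
clock: 4.8
position: [0.6109, -0.1618, 0.2117]
ee_rot: [3.138, 0.136, -0.0]
force: [2.0, -0.2, 0.1]
width: 0.006
gripper_force: 0.8
```

Friction reads about 2 N while pushing, so I'll continue in small steps to the stop.

Request:
arm_command(
  deltas=[0,0,0,-0.002,0,0,0,0,0,0,-0.004,0,0,0,0,0,0,-0.005,0,0,0,0,0,0,-0.006,-0.0005,0,0],
)

```text
clock: 5.2
position: [0.6051, -0.1619, 0.2118]
ee_rot: [-3.138, -0.136, -0.0]
force: [1.5, 0.5, 0.4]
width: 0.003
gripper_force: 0.8
```

Request:
arm_command(
  deltas=[0,0,0,-0.001,0,0,0,0,0,0,-0.002,0,0,0],
)

```text
clock: 5.4
position: [0.6049, -0.1619, 0.2119]
ee_rot: [3.138, 0.136, 0.006]
force: [11.4, -0.8, -7.4]
width: 0.004
gripper_force: 6.0
```

Request:
arm_command(
  deltas=[0,0,0,-0.001,0,0,0,0,0,0,-0.001,0,0,0],
)

```text
clock: 5.6
position: [0.6049, -0.162, 0.2119]
ee_rot: [3.138, 0.136, 0.009]
force: [13.6, -2.1, -8.0]
width: 0.005
gripper_force: 6.6
```

Request:
arm_command(
  deltas=[0,0,0,-0.001,0,0,0,0,0,0,-0.001,0,0,0],
)

```text
clock: 5.8
position: [0.6048, -0.1619, 0.212]
ee_rot: [3.138, 0.137, 0.012]
force: [17.1, -0.6, -10.6]
width: 0.004
gripper_force: 8.6
```

The right door is at its stop. I'll back off, rise, cross over the shield and come down behind the left grip.

Request:
arm_command(
  deltas=[0,0,0,0.008,0.0005,0,0,0,0,0,0.025,0.002,0,0,0,0,0,0.028,0.002,0.02,0,0,0,0,0.03,0.002,0.05,0,0,0,0,0.039,0.002,0.08,0,0,0,0,0.039,0.02,0.09,0,0,0,0,0.039,0.05,0.09,0,0,0,0,0.039,0.085,0.09,0,0,0,0,0.039,0.12,0.09,0,0,0,0,0.039,0.155,0.09,0,0,0,0,0.039,0.19,0.09,0,0,0,0,0.039,0.225,0.09,0,0,0,0,0.039,0.25,0.09,0,0,0,0,0.039,0.2635,0.09,0,0,0,0,0.039,0.2635,0.09,0,0,0,0,0.039,0.2635,0.06,0,0,0,0,0.039,0.2635,0.03,0,0,0,0,0.039,0.2635,0.01,0,0,0,0,0.039,0.2635,0,0,0,0,0,0.039,0.2635,0,0],
)

```text
clock: 7.8
position: [0.6395, 0.0995, 0.2104]
ee_rot: [3.138, 0.133, -0.004]
force: [-0.7, 0.0, 0.2]
width: 0.007
gripper_force: 0.0
```

```bash
python3 - <<'E'
from h import *
a=optics.get_image("top")[80:280,260:460]; b=optics.get_image("scene")[80:280,250:450]
cv2.imwrite("pics/v3.png",cv2.resize(np.hstack([a,b]),None,fx=2,fy=2,interpolation=cv2.INTER_CUBIC))
s=sensors.observe();print(s["position"],s["force"])
E
```

```text
[0.64064971 0.10056837 0.21262006] [-0.78760827 -0.48069128  0.63349768]
```

View pics/v3.png

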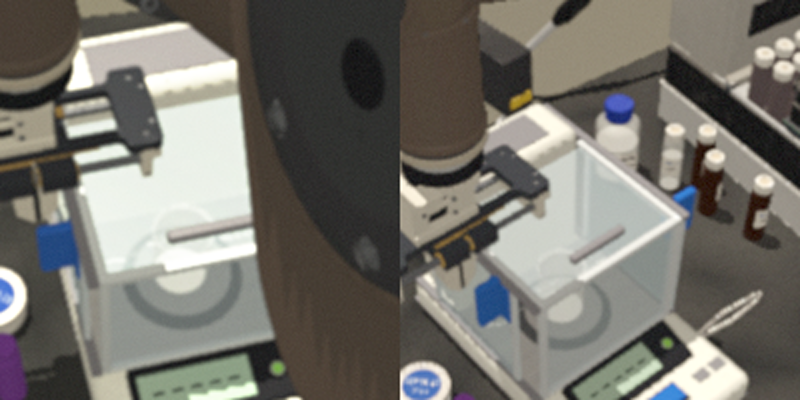

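The right panel shows the right grip now near the front, meaning that door is shut. The fingers are behind the left grip (left panel, about (30,200)). Next I'll push the left door.

Request:
arm_command(
  deltas=[0,0,0,-0.006,0,0,0,0,0,0,-0.011,-0.001,0,0,0,0,0,-0.015,-0.001,0,0,0,0,0,-0.019,-0.001,0,0,0,0,0,-0.023,-0.002,0,0,0,0,0,-0.027,-0.002,0,0,0,0,0,-0.031,-0.002,0,0,0,0,0,-0.035,-0.003,0,0,0,0,0,-0.039,-0.003,0,0,0,0,0,-0.043,-0.003,0,0,0,0,0,-0.046,-0.004,0,0,0,0,0,-0.049,-0.004,0,0,0,0,0,-0.051,-0.004,0,0,0,0,0,-0.052,-0.004,0,0],
)

```text
clock: 9.3
position: [0.588, 0.0971, 0.2117]
ee_rot: [3.138, 0.135, -0.0]
force: [1.6, -0.3, -0.3]
width: 0.005
gripper_force: 0.8
```

Request:
arm_command(
  deltas=[0,0,0,-0.001,0,0,0,0,0,0,-0.002,0,0,0,0,0,0,-0.003,0,0,0],
)

```text
clock: 9.6
position: [0.5851, 0.0972, 0.2117]
ee_rot: [3.138, 0.135, -0.0]
force: [1.6, -1.5, 0.4]
width: 0.006
gripper_force: 0.8
```

Request:
arm_command(
  deltas=[0,0,0,-0.001,0,0,0,0,0,0,-0.001,0,0,0],
)

```text
clock: 9.8
position: [0.5838, 0.0973, 0.2116]
ee_rot: [3.139, 0.136, -0.001]
force: [1.1, 0.1, 1.3]
width: 0.009
gripper_force: 0.4
```

Request:
arm_command(
  deltas=[0,0,0,-0.001,0,0,0,0,0,0,-0.001,0,0,0],
)

```text
clock: 10.0
position: [0.5829, 0.0974, 0.2117]
ee_rot: [3.139, 0.136, -0.001]
force: [0.3, -0.4, 0.2]
width: 0.008
gripper_force: 0.4
```

Request:
arm_command(
  deltas=[0,0,0,-0.001,0,0,0,0,0,0,-0.001,0,0,0],
)

```text
clock: 10.2
position: [0.5824, 0.0973, 0.2118]
ee_rot: [-3.139, -0.135, -0.001]
force: [4.0, -0.6, -1.8]
width: 0.003
gripper_force: 1.8
```

Request:
arm_command(
  deltas=[0,0,0,-0.001,0,0,0,0,0,0,-0.001,0,0,0],
)

```text
clock: 10.4
position: [0.5824, 0.0973, 0.2118]
ee_rot: [-3.138, -0.135, -0.004]
force: [7.9, 0.1, -4.9]
width: 0.007
gripper_force: 3.9
```

Request:
arm_command(
  deltas=[0,0,0,-0.001,0,0,0,0,0,0,-0.0015,0,0,0],
)

```text
clock: 10.6
position: [0.5823, 0.0973, 0.2119]
ee_rot: [-3.138, -0.135, -0.008]
force: [14.8, 0.3, -10.0]
width: 0.01
gripper_force: 7.6
```

Both doors are at their stops. Now I'll back off, rise, and move above the tare bar.

Request:
arm_command(
  deltas=[0,0,0,0.008,0.0005,0,0,0,0,0,0.025,0.002,0,0,0,0,0,0.03,0.002,0.02,0,0,0,0,0.03,0.002,0.05,0,0,0,0,0.025,-0.005,0.08,0,0,0,0,0.01,-0.03,0.09,0,0,0,0,-0.015,-0.06,0.09,0,0,0,0,-0.045,-0.09,0.09,0,0,0,0,-0.075,-0.12,0.09,0,0,0,0,-0.1,-0.136,0.09,0,0,0,0,-0.109,-0.1405,0.085,0,0,0,0,-0.109,-0.1405,0.055,0,0,0,0,-0.109,-0.1405,0.02,0,0,0,0,-0.109,-0.1405,-0.02,0,0,0,0,-0.109,-0.1405,-0.05,0,0,0,0,-0.109,-0.1405,-0.075,0,0,0,0,-0.109,-0.1405,-0.095,0,0,0,0,-0.109,-0.1405,-0.107,0,0,0,0,-0.109,-0.1405,-0.111,0,0,0,0,-0.109,-0.1405,-0.111,0],
)

```text
clock: 12.6
position: [0.4707, -0.0428, 0.1006]
ee_rot: [-3.138, -0.136, 0.001]
force: [-0.6, 0.3, 0.1]
width: 0.002
gripper_force: 0.0
```

```bash
python3 - <<'E'
from h import *
a=optics.get_image("top")[100:350,260:460]; b=optics.get_image("scene")[110:360,250:450]
cv2.imwrite("pics/v4.png",cv2.resize(np.hstack([a,b]),None,fx=2,fy=2,interpolation=cv2.INTER_CUBIC))
s=sensors.observe();print(s["position"],s["force"])
E
```

```text
[ 0.47124305 -0.04300221  0.10147321] [1.62640497 0.02508314 0.43927403]
```

View pics/v4.png

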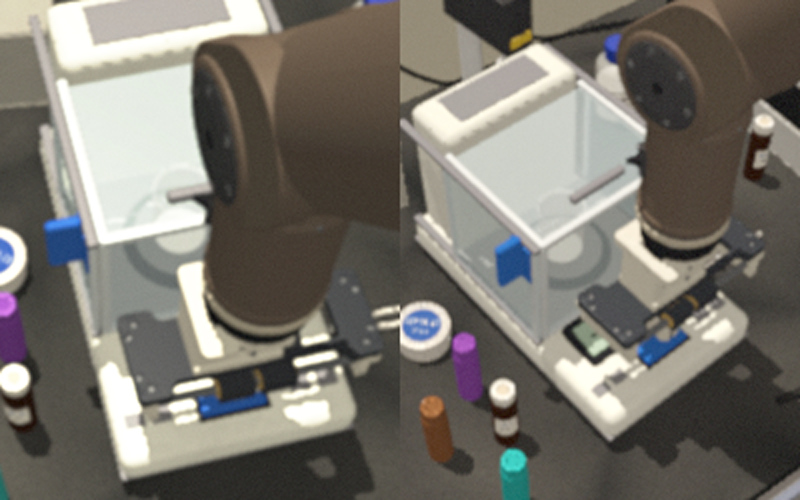

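The left door's grip is at the front, and the closed fingers sit over the bar, about 15 mm above it. Next I'll press it down gently.

Request:
arm_command(
  deltas=[0,0,0,0,0,-0.004,0,0,0,0,0,0,-0.008,0,0,0,0,0,0,-0.011,0,0,0,0,0,0,-0.013,0,0,0,0,0,0,-0.015,0,0,0,0,0,0,-0.017,0],
)

```text
clock: 13.3
position: [0.4706, -0.0432, 0.0836]
ee_rot: [3.139, 0.136, -0.0]
force: [-0.7, -0.3, 1.9]
width: 0.006
gripper_force: 1.0
```

Request:
arm_command(
  deltas=[0,0,0,0,0,-0.001,0,0,0,0,0,0,-0.002,0],
)

```text
clock: 13.5
position: [0.4706, -0.0432, 0.0817]
ee_rot: [3.139, 0.136, -0.0]
force: [-1.1, -0.1, 3.7]
width: 0.007
gripper_force: 1.7
```

Request:
arm_command(
  deltas=[0,0,0,0,0,-0.001,0,0,0,0,0,0,-0.001,0],
)

```text
clock: 13.7
position: [0.4706, -0.0432, 0.0811]
ee_rot: [3.139, 0.136, 0.0]
force: [-2.7, -0.2, 9.2]
width: 0.008
gripper_force: 4.9
```

The bar is fully down at 9 N. I'll release it and retreat up and to the right.

Request:
arm_command(
  deltas=[0,0,0,0,0,0,0,0,0,0,0,0,0.006,0,0,0,0,0,0,0.02,0,0,0,0,0,0,0.05,0,0,0,0,0,0,0.09,0,0,0,0,0,0,0.13,0,0,0,0,-0.01,-0.03,0.17,0,0,0,0,-0.03,-0.06,0.2,0,0,0,0,-0.06,-0.1,0.22,0,0,0,0,-0.08,-0.14,0.23,0,0,0,0,-0.09,-0.18,0.23,0,0,0,0,-0.1,-0.22,0.23,0,0,0,0,-0.11,-0.26,0.23,0,0,0,0,-0.12,-0.3,0.23,0,0,0,0,-0.13,-0.34,0.23,0,0,0,0,-0.14,-0.37,0.23,0,0,0,0,-0.14,-0.38,0.23,0,0,0,0,-0.14,-0.38,0.23,0,0,0,0,-0.14,-0.38,0.23,0],
)

```text
clock: 15.6
position: [0.3313, -0.422, 0.3106]
ee_rot: [-3.138, -0.138, -0.0]
force: [-0.3, 0.2, 0.8]
width: 0.005
gripper_force: 0.0
```

```bash
python3 - <<'E'
from h import *
a=optics.get_image("top")[70:350,190:490]; b=optics.get_image("scene")
cv2.imwrite("pics/v5.png",cv2.resize(a,None,fx=2,fy=2,interpolation=cv2.INTER_CUBIC))
p=np.load("b.npy")
for d in((0,0),): print(((proj("top",toworld(p,[[-.035+d[0],.132,.223],[-.035+d[1],-.132,.223]]))-[190,70])*2).round())
E
```

```text
[[184. 286.]
 [515. 220.]]
```

View pics/v5.png

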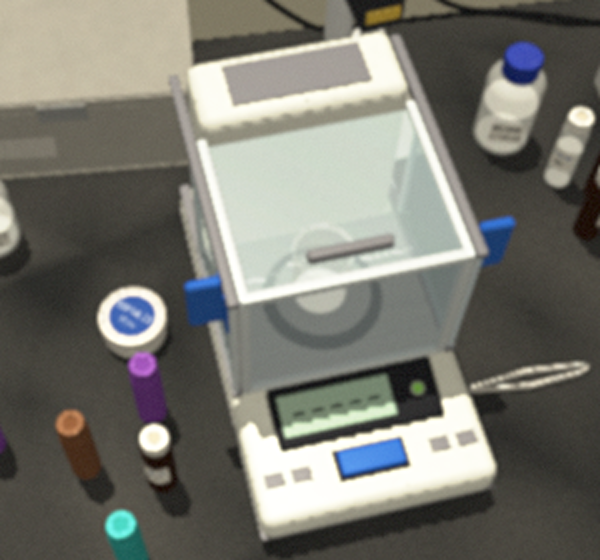

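Both grips are where the shut positions project: (187,283) against a predicted (184,286), and (513,220) against (515,220). The tare bar is back up, and the beaker, vial, tin and tweezers haven't moved.

```bash
python3 -c "
from cell import arm
print(arm.sign_off())"
```

```text
the job is handed in; nothing more can be done
None
```

The job is handed in: both side doors were pushed shut to their stops, then the tare bar was pressed fully down and released, and nothing around the balance was disturbed.

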